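Lock the ball tray's handle with its pin and hold the tray over the swivel plate

TASK

Slide the ball tray's carrying handle fully home against its stop so that the two locking holes line up, and put the loose locking pin from its wooden block all the way down through both. Then lift the tray by the handle and carry it, with the steel ball staying in its shallow pocket, to the stool's swivel plate; finish while holding it there, level and still, centred about 10 cm above the plate. Leave the other things on the bench where they are.

Things in the scene. Friction and masses are not known exactly. Their poses are not given: they have to be found in the camera images.
- bearing_tray: The ball tray: a pale wooden board 180 x 100 x 16 mm lying loose on the bench, 0.3 kg (with handle, pin and ball about 0.5 kg). Origin at the centre of its underside, x along its 180 mm length, z up. A shallow round ball pocket near its +x end, two low dark steel guide rails (tops 25 mm above the underside, outer faces 31 mm either side of the middle) along the rest. The carrying handle slides between the rails.
- carry_handle (a joint): Slide of the carrying handle on the tray, in m: 0 is fully home (against its stop, at the tray's middle, locking holes in line); the value is how far the handle still stands back towards the tray's -x end, at most 0.04. It moves freely against about 0.5 N of friction and stays where it is left until it is pinned.
- handle_grip (a point): Grip centre of the carrying handle: an upright dark wooden grip 40 mm long (tray x), 20 mm thick (tray y) and 54 mm high, standing on a 6 mm steel sliding plate on the tray. The point is 40 mm above the tray's top face (56 mm above its underside); the grip's top is 20 mm above the point. Axes as the tray. The plate reaches 62 mm from the grip towards tray -x and has the handle's 10 mm locking hole 45 mm from the grip's middle in that direction.
- lock_hole (a point): Mouth of the tray's own 10 mm locking hole, in its top face 16 mm above the underside, 45 mm from the tray's middle towards -x, going straight down through the board. With the handle home the hole in the 6 mm steel plate lies exactly above it, its mouth 6 mm higher.
- ball_pocket (a point): Centre of the ball when it rests in the middle of its pocket: 54 mm from the tray's middle towards +x, 27 mm above the underside. The pocket is 40 mm wide and 4 mm deep, so the ball can roll about 10 mm off the middle and climbs out if the tray is tipped by about 40 degrees or jerked.
- ball_center (a point): Centre of the loose steel ball, 30 mm across, 0.09 kg, lying in the tray's pocket.
- pin_centre (a point): Middle (half-way up) of the loose steel locking pin, 55 mm long, standing upright: a shank of 8 mm diameter and 20 mm length with a chamfered tip below, and a 14 mm diameter grip 35 mm long above. At the start it stands in a 56 x 56 x 28 mm wooden block, shank in the block's hole, the grip's shoulder resting on the block. The point is 27.5 mm above the tip, 7.5 mm above the grip's lower shoulder; the pin's top is 27.5 mm above it. z runs up the pin.
- pin_tip (a point): Lower end of the locking pin, 20 mm below its grip's shoulder. With the pin all the way in, the shoulder rests on the handle's steel plate and this point is 2 mm above the tray's underside.
- swivel_plate: The stool's lower swivel plate: a fixed square steel plate 100 x 100 x 8 mm on a 116 x 116 x 16 mm plywood pad on the bench, with a round raised double race ring 72 mm across; 30 mm high in all. Origin at the centre of the pad's underside, 30 mm below the ring's top, z up.
- offcut_wedge: Bystander: small maple offcut, 47 x 60 x 9 mm, lying loose near the front of the bench. Origin at the centre of its underside.
- screwdriver: Bystander: slotted screwdriver with red handle, 201 mm long, lying loose behind the work. Origin at the centre of its underside.

How it is judged:
On the way, in this order (a step that is already met when the one before it is completed fails the run):
1. the handle is slid home against its stop (value of joint carry_handle below 0.004 m), for 0.2 s.
2. the pin is all the way down through the handle plate and the tray (horizontal distance between pin_tip and lock_hole below 0.005 m and z of pin_tip in the frame of bearing_tray between -0.004 and 0.007 m and angle between the z axis of pin_centre and the z axis of bearing_tray, either way round below 0.12 rad and value of joint carry_handle below 0.004 m), for 0.2 s.
3. the tray is lifted off the bench with the pin in and the ball in its pocket (all of step 2 and distance between ball_center and ball_pocket below 0.013 m and height (world z) of bearing_tray above 0.04 m), for 0.2 s.
At the end, for the whole second after the job is handed in: The gripper holds the tray by its handle with its middle within 40 mm of the swivel plate's, underside 80 to 200 mm above the bench, level within 0.1 rad, still and clear of the plate; handle home, pin fully in, ball in its pocket; wedge and screwdriver within 30 mm of where they lay (all of step 2 and distance between ball_center and ball_pocket below 0.013 m and height (world z) of bearing_tray between 0.08 and 0.2 m and horizontal distance between bearing_tray and swivel_plate below 0.04 m and angle between bearing_tray's own z axis and vertical below 0.1 rad and linear speed of bearing_tray below 0.03 m/s and angular speed of bearing_tray below 0.15 rad/s and contact force between the fingers and bearing_tray above 1 N and contact force between bearing_tray and swivel_plate below 0.2 N and distance of each of offcut_wedge, screwdriver from where it was at the start of the episode below 0.03 m); the arm keeps its last pose, push and grip.
It fails at once if the ball leaves its pocket (distance between ball_center and ball_pocket above 0.017 m).
It fails at once if a bystander is knocked away (distance of any of offcut_wedge, screwdriver from where it was at the start of the episode above 0.05 m).
It also fails if it takes over 69 s, if anything falls off the work surface, if the arm or the gripper's body presses on something with over 40 N, if the wrist force passes 120 N, or if a joint passes its speed limit or range.

ROBOT

A 7-joint arm with a two-finger parallel gripper is mounted at the origin on a cart in front of the work surface, level with it; the furniture and walls round the work are solid. World frame = base frame: x ahead of the robot, y to its left, z up, the work surface at z = 0. Lengths are in m, angles in rad, forces in N, time in s.
With the tool pointing down it reaches from about 0.425 to 0.925 m from the base axis. Payload 6.8 kg.
Tool frame: the origin (TCP) lies at the very end of the fingers, on their centre line; the grasp point (between the pads) lies r.grip_depth behind it (r.grip_depth is the distance from the TCP to the grasp point, in m); z points along the fingers, x is the direction in which the jaws open and shut, and the axes are right-handed (so a half turn about z gives the same grasp; the last joint's range is limited). The gripper opens to 85 mm and grips with 20 to 120 N. Pads are 22 mm wide; open, the fingers measure 114 mm over their backs; the gripper's body (76 mm by 85 mm) begins 54 mm behind the grasp point. The pads swing forward as they close: fully open they stand 13 mm farther back than shut.
Start: joints at [1.023, 0.477, 0.022, 1.555, -0.011, 1.109, -0.083], TCP at [0.287, -0.611, 0.231] pointing down, gripper open.
Joint ranges: [-2.96, 2.96], [-0.34, 2.1], [-1.41, 1.46], [0.24, 2.44], [-1.37, 4.51], [0.17, 1.92], [-2.96, 2.96]. Speed limits (rad/s): [2.39, 2.39, 3.14, 3.14, 3.14, 3.14, 3.14].

INTERFACE

Orientations are given as a rotation vector (axis times angle).
In Python, from bench import readout, grab_frame, workorder, r gives the robot as it stands.
- The arm moves only by the shell command python3 -m handwheel 'ROWS' [FORCE]. ROWS is text: rows parted by semicolons, each of 7 numbers parted by spaces: the shift along the tool's x, y, z in mm, then the turn, a rotation vector about the tool's x, y, z in degrees, then the finger opening in mm, from 0 to 85.4. A call has 1 to 12 rows; each row is the pose to reach, as a shift and turn from the pose commanded when the call began, along the tool's axes at that moment; what a row does not reach only later rows make up. A row lasts 1/8 s, in which the tool goes at most 62.5 mm and 10.7 degrees, less where a joint would pass 70% of its speed; a pose out of reach is approached as far as the arm can. A call with a gripper value outside its range is refused whole. The fingers move at their own pace and stop on an object; FORCE is the grip in N (left out, the last holds). Time passes only in rows, so rows that repeat a pose let the fingers close. It gives the time, the measured TCP pose, the force and the opening at its end, in the units of the state.
- readout.get_obs(): the state, without advancing time (a new reading comes with each control period).
- grab_frame(name): name is "side" or "top" or "wrist"; returns a dict with "pixels" (384x512x3 uint8, red, green, blue), "fx", "fy", "cx", "cy" (pixels), "D" ([k1, k2, p1, p2, k3] as OpenCV has them; the pictures are not rectified), "rvec" (rotation vector, rad) and "tvec" (3), from world to camera coordinates, as OpenCV has them. Camera axes: x right, y down, z forward; pixel columns grow to the right and rows downward; lengths in m; the calibration is good to about 2 mm. A picture is of the moment at which its call begins. There is no depth.
- workorder.hand_in(): hands the job in, once; it reports no verdict.
The state is a dict: "clock": time; "joints": joint angles; "qvel": joint speeds; "tau": joint torques, N m; "tcp_pos": TCP position; "orientation": TCP orientation; "contact_force": force on the tool from outside, world axes, zero at the start; "moment": the same for the moment, N m; "grip_width": finger opening in m.
Only numpy, scipy, OpenCV 4.12 (cv2) and the standard library are available. Lean on these libraries where they do the work, as an engineer would, in place of code of your own. Each camera call takes 0.05 s, during which the arm holds its last target.

## Working session

There is one attempt and no reset: what is moved stays moved. The work goes in short steps, Python scripts to look and compute and a shell command to move; the robot and the scene stay as the last step left them, time stands still between calls to the robot, and variables do not carry over. Pictures are saved under pics/ and viewed, and the job is handed in when it is done.

```bash
ls; mkdir -p pics
cat > h.py <<'E'
import numpy as np, cv2
from bench import readout, grab_frame, workorder, r
def cam(n,fn=None):
    f=grab_frame(n)
    if fn: cv2.imwrite(fn,f['pixels'][:,:,::-1])
    return f
def ray(f,u,v):
    K=np.array([[f['fx'],0,f['cx']],[0,f['fy'],f['cy']],[0,0,1.]])
    p=cv2.undistortPoints(np.array([[[u,v]]],float),K,np.array(f['D'],float))[0,0]
    R=cv2.Rodrigues(np.array(f['rvec'],float))[0];t=np.array(f['tvec'],float).ravel()
    return -R.T@t, R.T@np.array([p[0],p[1],1.])
def onz(f,u,v,z):
    o,d=ray(f,u,v); return o+d*(z-o[2])/d[2]
def tri(obs):
    A=np.zeros((3,3));b=np.zeros(3)
    for f,u,v in obs:
        o,d=ray(f,u,v);d/=np.linalg.norm(d);M=np.eye(3)-np.outer(d,d);A+=M;b+=M@o
    return np.linalg.solve(A,b)
def proj(f,P):
    K=np.array([[f['fx'],0,f['cx']],[0,f['fy'],f['cy']],[0,0,1.]])
    return cv2.projectPoints(np.array(P,float).reshape(-1,1,3),np.array(f['rvec'],float),np.array(f['tvec'],float),K,np.array(f['D'],float))[0][:,0]
def save(f,n):
    import pickle; pickle.dump(f,open(n,'wb'))
def load(n):
    import pickle; return pickle.load(open(n,'rb'))
def R0():
    o=readout.get_obs(); return cv2.Rodrigues(np.array(o['orientation'],float))[0],np.array(o['tcp_pos'])
def crop(f,x0,y0,x1,y1,s,fn):
    im=f['pixels'][y0:y1,x0:x1,::-1]; cv2.imwrite(fn,cv2.resize(im,None,fx=s,fy=s,interpolation=cv2.INTER_CUBIC))
E
python3 - <<'E'
from h import *
for n in ['side','top','wrist']:
    f=cam(n,f'pics/{n}0.png'); save(f,f'{n}0.pkl'); o=ray(f,256,192); print(n,o,f['fx'])
print(readout.get_obs(), r.grip_depth)
E
```

```text
pics
side (array([0.0924463 , 0.78518382, 0.43026537]), array([ 0.49889966, -0.78978201, -0.35711905])) 466.10685289599036
top (array([ 0.47814481, -0.03042199,  0.89285029]), array([ 0.17393389, -0.01045244, -0.98482846])) 379.4084749226314
wrist (array([ 0.36195031, -0.57635656,  0.37283485]), array([-0.28947246, -0.13527182, -0.94758019])) 305.2247671406827
{'clock': 0.15, 'joints': array([ 1.02287962,  0.47765079,  0.02234335,  1.55622373, -0.01153277,
        1.10928774, -0.08310234]), 'qvel': array([ 0.00068441, -0.0020512 , -0.00034754, -0.00557192,  0.00118515,
        0.00055682, -0.00167458]), 'tau': array([ 3.01534623e-03, -5.96925366e+01,  1.60996825e+00, -2.81492203e+01,
        1.26034854e-02,  6.48447909e-03, -1.17232730e-05]), 'tcp_pos': array([ 0.28720648, -0.61034224,  0.23052203]), 'orientation': array([-2.65193108e+00,  1.68297125e+00,  1.97008220e-03]), 'contact_force': array([-0.30273886,  0.21198531, -0.00380702]), 'moment': array([0.02596017, 0.01051702, 0.06748792]), 'grip_width': 0.08497800022262068} 0.0187
```

View pics/side0.png

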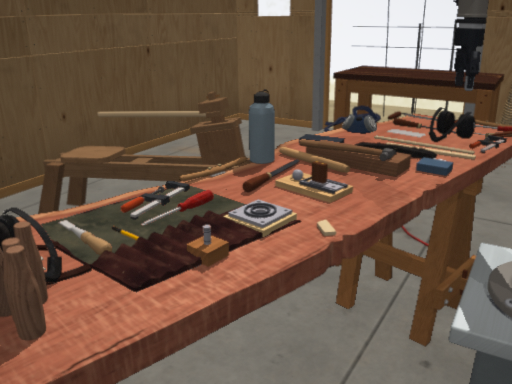

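View pics/top0.png

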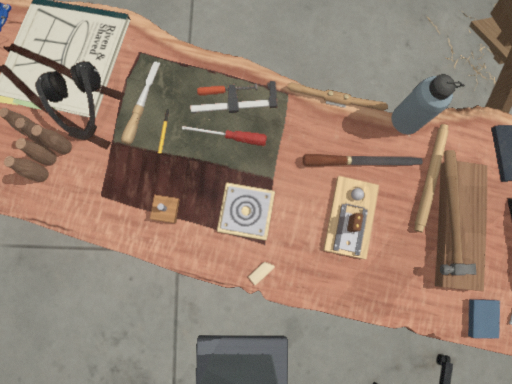

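View pics/wrist0.png

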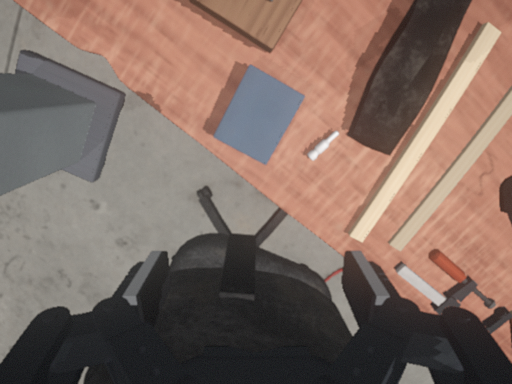

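Run:
```python
from h import *
f=load('top0.pkl')
crop(f,310,170,390,265,6,'pics/t_tray.png')
crop(f,140,170,290,290,5,'pics/t_pin.png')
s=load('side0.pkl')
crop(s,180,160,360,265,4,'pics/s_c.png')
```

```text
(no output)
```

View pics/t_tray.png

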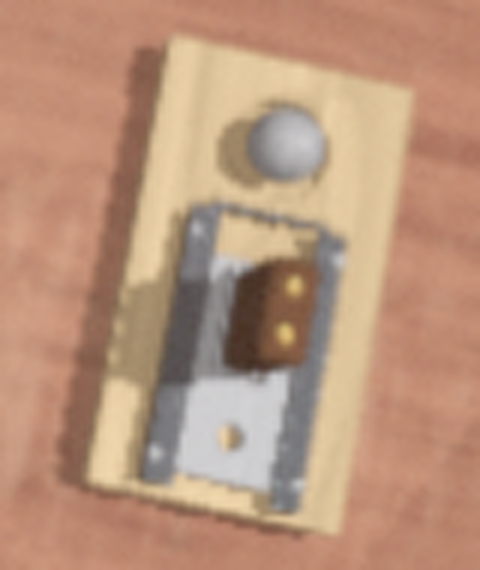

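View pics/t_pin.png

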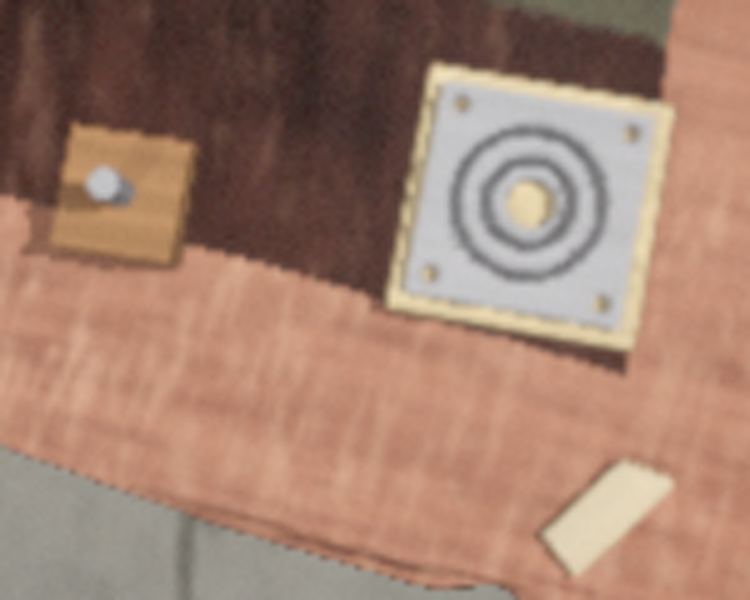

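View pics/s_c.png

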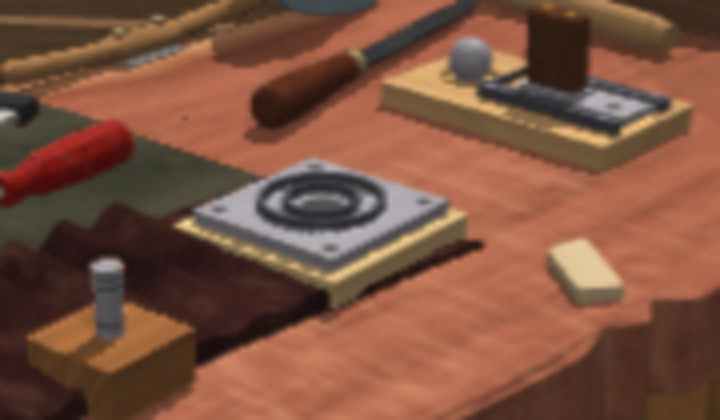

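Run:
```python
from h import *
f=load('top0.pkl');s=load('side0.pkl')
def T(x,y,z,k=6,ox=310,oy=170): return onz(f,ox+x/k-.0,oy+y/k,z)
def P(x,y,z): return T(x,y,z,5,140,170)
C=np.array([T(175,38,.016),T(412,90,.016),T(340,532,.016),T(88,487,.016)])
c=C.mean(0);ax=(C[0]+C[1]-C[2]-C[3])/2; ay=(C[0]+C[3]-C[1]-C[2])/2
print('tray',C,c,np.linalg.norm(ax),np.linalg.norm(ay),np.degrees(np.arctan2(ax[1],ax[0])),np.degrees(np.arctan2(ay[1],ay[0])))
u=ax/np.linalg.norm(ax)
h=T(231,437,.022); print('hole',h,(h-c)@u)
g=np.mean([T(*p,.076) for p in [(264,265),(315,265),(300,368),(262,362)]],0);print('grip top',g,(g-c)@u, g-c-u*((g-c)@u))
for p in [(294,285),(285,333)]: q=T(*p,.076); print('screws',q,(q-c)@u)
b=T(287,143,.027); print('ball',b,(b-c)@u)
print('pin top', P(103,183,.063), onz(s,206.75,225.75,.063), tri([(f,160.6,206.6),(s,206.75,225.75)]))
B=np.array([P(72,123,.028),P(195,145,.028),P(178,268,.028),P(50,247,.028)]);print('block',B,B.mean(0))
S=np.array([P(442,83,.024),P(658,118,.024),P(622,330,.024),P(405,293,.024)]);print('plate',S.mean(0), np.linalg.norm(S-np.roll(S,1,0),axis=1),P(525,203,.03))
print('side: block', onz(s,180+195/4,160+330/4,.028),onz(s,180+30/4,160+340/4,.028))
print('offcut',P(607,515,.009))
```

```text
tray [[ 0.67438328 -0.2378046   0.016     ]
 [ 0.65509572 -0.33386178  0.016     ]
 [ 0.48010217 -0.29899592  0.016     ]
 [ 0.4969275  -0.20026659  0.016     ]] [ 0.57662717 -0.26773222  0.016     ] 0.1799047388928177 0.09905292032168052 -11.608800254486312 79.49677472379504
hole [ 0.51628603 -0.25507512  0.022     ] -0.0616537911426885
grip top [ 0.55845333 -0.26229136  0.076     ] -0.01889693777384257 [0.00033655 0.00163826 0.06      ]
screws [ 0.56943727 -0.26582903  0.076     ] -0.00742579750119599
screws [ 0.55180876 -0.26199814  0.076     ] -0.02546458741198921
ball [ 0.6307579  -0.27880252  0.027     ] 0.05525111106193776
pin top [0.58847591 0.17113691 0.063     ] [0.59139767 0.16830491 0.063     ] [0.58864689 0.17100348 0.06464101]
block [[0.62089243 0.19568216 0.028     ]
 [0.61155071 0.13783836 0.028     ]
 [0.55457227 0.14303457 0.028     ]
 [0.56309905 0.20260971 0.028     ]] [0.58752861 0.1697912  0.028     ]
plate [ 0.58670725 -0.01806419  0.024     ] [0.09907289 0.10187767 0.09982232 0.10068053] [ 0.58688016 -0.01501525  0.03      ]
side: block [0.55737434 0.14756565 0.028     ] [0.61782641 0.19566872 0.028     ]
offcut [ 0.44576721 -0.05484388  0.009     ]
```

```bash
cat >> h.py <<'E'
def row(p,yawx,cmd=None):
    """shift(mm) & rotvec(deg) from present pose to tool-down at p with tool x at yaw (deg), nearest half turn"""
    R,t=R0() if cmd is None else cmd
    best=None
    for a in (yawx,yawx+180):
        a=np.radians(a);x=np.array([np.cos(a),np.sin(a),0]);z=np.array([0,0,-1.]);Rt=np.stack([x,np.cross(z,x),z],1)
        w=cv2.Rodrigues(R.T@Rt)[0].ravel()
        if best is None or np.linalg.norm(w)<np.linalg.norm(best): best=w
    return np.round(R.T@(np.array(p)-t)*1000,1),np.round(np.degrees(best),2)
E
python3 - <<'E'
from h import *
R,t=R0();print(R.round(3))
print(row([.559,-.263,.13],79),row([.559,-.263,.0375],79))
E
```

```text
[[ 0.426 -0.905 -0.001]
 [-0.905 -0.426  0.001]
 [-0.001  0.    -1.   ]]
(array([-198.4, -393.8,  100.8]), array([3.00e-02, 8.00e-02, 3.62e+01])) (array([-198.3, -393.8,  193.3]), array([3.00e-02, 8.00e-02, 3.62e+01]))
```

```bash
python3 -m handwheel '-15 -30 5 0 0 3 60; -40 -80 15 0 0 8 60; -68 -134 30 0 0 14 60; -96 -190 45 0 0 20 60; -124 -246 60 0 0 26 60; -152 -300 75 0 0 31 60; -178 -352 88 0 0 35 60; -193 -383 96 0 0 36.2 60; -198.4 -393.8 100.8 0 0 36.2 60; -198.4 -393.8 100.8 0 0 36.2 60' 20
python3 - <<'E'
from h import *
f=cam('wrist','pics/w1.png'); save(f,'w1.pkl')
print(row([.559,-.263,.0375],79))
# project predicted grip top corners
c=np.array([.5766,-.2677,0]);u=np.array([np.cos(np.radians(-11)),np.sin(np.radians(-11)),0]);v=np.array([-u[1],u[0],0])
print(proj(f,[c+u*(-.017+a)+v*b+[0,0,.076] for a in(-.02,.02) for b in (-.01,.01)]))
E
```

```text
clock: 1.4
tcp_pos: [0.5589, -0.2636, 0.13]
orientation: [1.999, -2.423, -0.001]
contact_force: [0.3, -0.3, 0.1]
grip_width: 0.0602
(array([-2.3, -0.4, 92.9]), array([ 0.05, -0.05, -0.07]))
[[269.49972573 238.49331393]
 [241.62317389 238.49160425]
 [270.37714461 185.27719735]
 [240.71723031 185.27686598]]
```

View pics/w1.png

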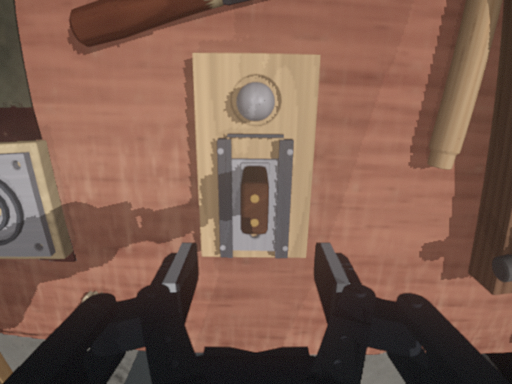

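```bash
python3 -m handwheel '0 0 20 0 0 0 60; 0 0 50 0 0 0 60; 0 0 75 0 0 0 50; 0 0 90 0 0 0 40; 0 0 92.5 0 0 0 30; 0 0 92.5 0 0 0 24; 0 0 92.5 0 0 0 15; 0 0 92.5 0 0 0 15; 0 0 92.5 0 0 0 15' 20
python3 - <<'E'
from h import *
print(R0()); o=readout.get_obs();print(o['grip_width'],o['contact_force'])
E
```

```text
clock: 2.58
tcp_pos: [0.56, -0.2639, 0.039]
orientation: [-1.998, 2.424, -0.002]
contact_force: [-0.3, 0.1, 6.9]
grip_width: 0.0195
(array([[-1.90888716e-01, -9.81610308e-01,  1.64359982e-03],
       [-9.81611634e-01,  1.90887906e-01, -6.37733290e-04],
       [ 3.12262243e-04, -1.73511280e-03, -9.99998446e-01]]), array([ 0.56000434, -0.26388515,  0.03898045]))
0.01954537871511685 [-0.25639806  0.09180179  6.8946762 ]
```

```bash
python3 -m handwheel '0 -1 -1 0 0 0 15; 0 -3 -1 0 0 0 15; 0 -6 -1 0 0 0 15; 0 -9 -1 0 0 0 15; 0 -12 -1 0 0 0 15; 0 -15 -1 0 0 0 15; 0 -17 -1 0 0 0 15; 0 -19 -1 0 0 0 15; 0 -20 -1 0 0 0 15; 0 -20 -1 0 0 0 15'
python3 - <<'E'
from h import *
print(R0()); o=readout.get_obs();print(o['grip_width'],o['contact_force'])
f=cam('top'); save(f,'t2.pkl'); crop(f,310,170,390,265,6,'pics/t2.png')
E
```

```text
clock: 3.82
tcp_pos: [0.5769, -0.2672, 0.039]
orientation: [1.996, -2.423, -0.005]
contact_force: [-7.9, 0.8, 7.3]
grip_width: 0.02
(array([[-1.91281275e-01, -9.81527337e-01, -3.94469422e-03],
       [-9.81535234e-01,  1.91278737e-01,  1.01452862e-03],
       [-2.41251445e-04,  4.06591670e-03, -9.99991705e-01]]), array([ 0.57686199, -0.26719358,  0.03896261]))
0.02004273148858714 [-7.90581043  0.84314866  7.34474238]
```

View pics/t2.png

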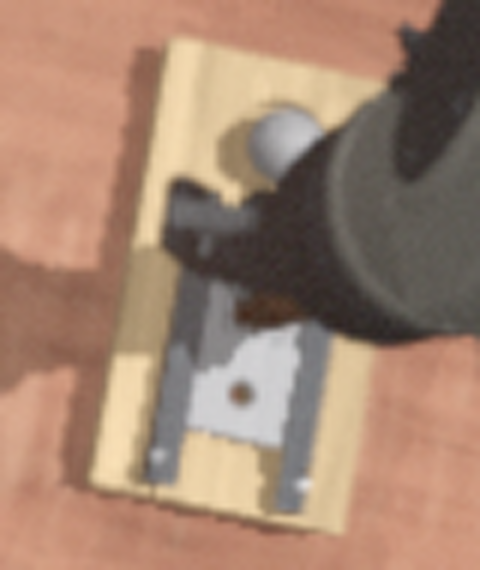

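```bash
python3 - <<'E'
from h import *
f=load('t2.pkl');c=np.array([ 0.57662717,-0.26773222,.016]);a=np.radians(-11);u=np.array([np.cos(a),np.sin(a),0])
h=onz(f,310+240/6,170+393/6,.022);print(h,(h-c)@u)
E
python3 -m handwheel '0 0.5 0 0 0 0 15; 0 1.5 0 0 0 0 22; 0 1.5 0 0 0 0 30; 0 1.5 0 0 0 0 40; 0 1.5 0 0 0 0 50;0 1.5 -15 0 0 0 60;0 1.5 -45 0 0 0 60;0 1.5 -85 0 0 0 60; 0 1.5 -100 0 0 0 60; 0 1.5 -100 0 0 0 60' 20
python3 - <<'E'
from h import *
print(R0())
f=cam('wrist','pics/w3.png'); save(f,'w3.pkl')
f=cam('top'); save(f,'t3.pkl'); crop(f,310,170,390,265,6,'pics/t3.png')
E
```

```text
[ 0.53325416 -0.25896296  0.022     ] -0.044249377127258974
clock: 5.12
tcp_pos: [0.5781, -0.2674, 0.1405]
orientation: [-1.997, 2.423, -0.004]
contact_force: [1.0, 0.1, -1.2]
grip_width: 0.0602
(array([[-1.90933475e-01, -9.81599511e-01,  2.60913411e-03],
       [-9.81602889e-01,  1.90931644e-01, -9.35753790e-04],
       [ 4.20369198e-04, -2.73980030e-03, -9.99996158e-01]]), array([ 0.5781364 , -0.26744919,  0.14050308]))
```

View pics/w3.png

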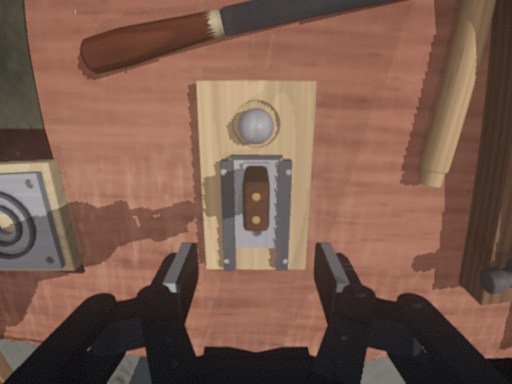

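```bash
python3 -m handwheel '0 20 0 0 0 0 60; 0 60 0 0 0 0 60; 0 95 0 0 0 0 60; 0 115 0 0 0 0 60; 0 120 0 0 0 0 60;0 120 0 0 0 0 60;0 120 0 0 0 0 60' 20
python3 - <<'E'
from h import *
print(R0())
f=cam('wrist','pics/w4.png'); save(f,'w4.pkl'); print(R0()[1])
E
```

```text
clock: 6.1
tcp_pos: [0.4606, -0.2442, 0.1388]
orientation: [-1.999, 2.423, -0.0]
contact_force: [-0.0, 0.6, 0.9]
grip_width: 0.06
(array([[-1.90324731e-01, -9.81721139e-01,  3.20307232e-04],
       [-9.81721190e-01,  1.90324737e-01, -1.38459222e-05],
       [-4.73695549e-05, -3.17087618e-04, -9.99999949e-01]]), array([ 0.46059643, -0.24423356,  0.13880076]))
[ 0.4605367  -0.24422394  0.13882123]
```

View pics/w4.png

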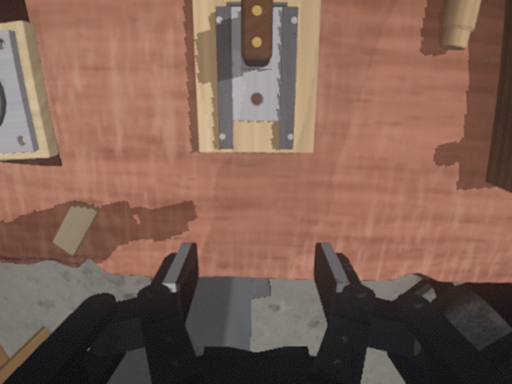

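View pics/t3.png

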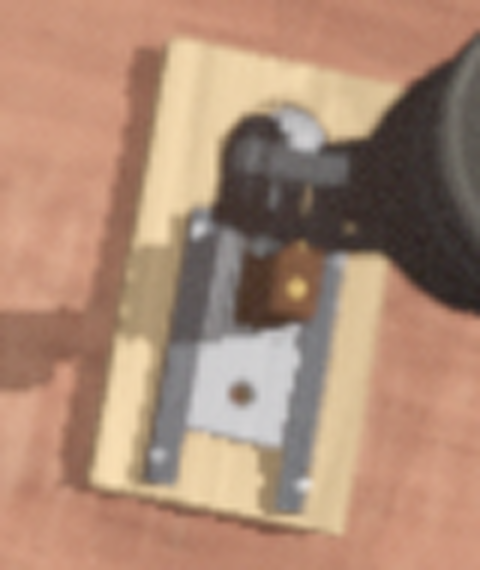

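Hole visible in the wrist view at about (257,99); the handle stays home. Refine with a crop and check the two holes are concentric.

Run:
```python
from h import *
f=load('w4.pkl')
crop(f,190,60,330,160,5,'pics/w4c.png')
g=cv2.cvtColor(f['pixels'],cv2.COLOR_RGB2GRAY)[85:113,243:271].astype(int);m=(g<110).astype(np.uint8)
n,l,st,ce=cv2.connectedComponentsWithStats(m);print(st,ce+[243,85])
h=onz(f,257,99,.022);print(h,onz(f,256.5,98.5,.022))
c=[onz(f,*p,.016) for p in [(198.5,152),(313.5,152.5)]];print(c)
```

```text
[[  0   0  28  28 684]
 [  8   8  11  12 100]] [[256.53508772  98.49707602]
 [256.26        98.52      ]]
[ 0.53446973 -0.260365    0.022     ] [ 0.53493713 -0.26003912  0.022     ]
[array([ 0.50006073, -0.20119677,  0.016     ]), array([ 0.48023806, -0.30063996,  0.016     ])]
```

View pics/w4c.png

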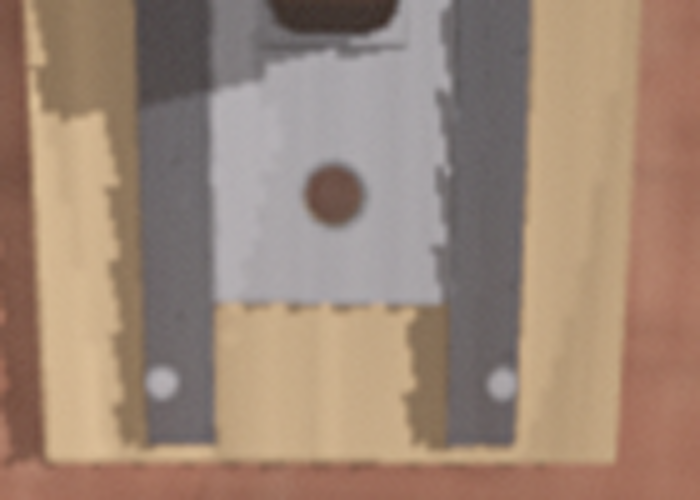

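Run:
```python
from h import *
print(row([.514,.186,.18],79))
```

```text
(array([-432.5,   29.4,  -41.2]), array([-0.02,  0.  ,  0.03]))
```

```bash
python3 -m handwheel '-25 1 -10 0 0 0 60; -75 4 -20 0 0 0 60; -130 8 -35 0 0 0 60; -190 12 -41 0 0 0 60; -250 16 -41 0 0 0 60; -310 20 -41 0 0 0 60; -365 25 -41 0 0 0 60; -410 28 -41 0 0 0 60; -428 29.4 -41 0 0 0 60; -432.5 29.4 -41 0 0 0 60; -432.5 29.4 -41 0 0 0 60; -432.5 29.4 -41 0 0 0 60'
python3 - <<'E'
from h import *
f=cam('wrist','pics/w5.png'); save(f,'w5.pkl'); print(R0())
E
```

```text
clock: 7.65
tcp_pos: [0.5135, 0.1839, 0.1799]
orientation: [1.995, -2.426, 0.001]
contact_force: [-0.2, 0.2, 0.1]
grip_width: 0.06
(array([[-1.93186070e-01, -9.81162138e-01, -2.45425577e-05],
       [-9.81161891e-01,  1.93186039e-01, -7.06253883e-04],
       [ 6.97690850e-04, -1.12358190e-04, -9.99999750e-01]]), array([0.51348338, 0.18421702, 0.18000086]))
```

View pics/w5.png

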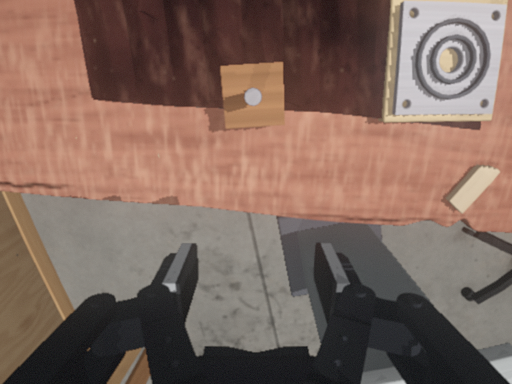

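Run:
```python
from h import *
f=load('w5.pkl')
im=f['pixels'][80:115,235:270].astype(int);m=((im.max(2)-im.min(2)<45)&(im.mean(2)>110)).astype(np.uint8)
n,l,st,ce=cv2.connectedComponentsWithStats(m);print(st,ce+[235,80])
i=1+np.argmax(st[1:,4]);x,y=ce[i]+[235,80];print(onz(f,x,y,.063))
crop(f,210,55,300,140,6,'pics/w5c.png')
p=onz(f,x,y,.063)
print(row([p[0],p[1],.10],79),row([p[0],p[1],.038],79))
# plate hole ring centre
print(onz(f,448,60,.03))
```

```text
[[  0   0  35  35 967]
 [  9   8  18  18 258]] [[251.86246122  97.16132368]
 [252.51550388  96.39534884]]
[0.59002407 0.17071179 0.063     ]
(array([ -1.6, -77.7,  80. ]), array([-0.01, -0.04, -0.14])) (array([ -1.6, -77.7, 142. ]), array([-0.01, -0.04, -0.14]))
[ 0.58910355 -0.01216101  0.03      ]
```

View pics/w5c.png

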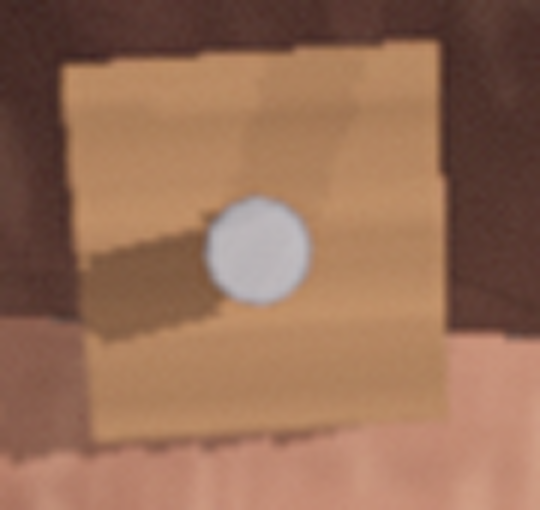

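```bash
python3 -m handwheel '-0.5 -15 10 0 0 0 50; -1 -45 30 0 0 0 50; -1.6 -70 60 0 0 0 45; -1.6 -77.7 80 0 0 0 40; -1.6 -77.7 110 0 0 0 35; -1.6 -77.7 132 0 0 0 30; -1.6 -77.7 141 0 0 0 26; -1.6 -77.7 142 0 0 0 24; -1.6 -77.7 142 0 0 0 22'
python3 - <<'E'
from h import *
f=cam('wrist','pics/w6.png'); save(f,'w6.pkl'); print(R0()[1])
E
```

```text
clock: 8.82
tcp_pos: [0.5905, 0.1729, 0.0388]
orientation: [-1.997, 2.423, -0.001]
contact_force: [0.9, -0.0, 0.5]
grip_width: 0.0223
[0.59055007 0.17293929 0.03898852]
```

View pics/w6.png

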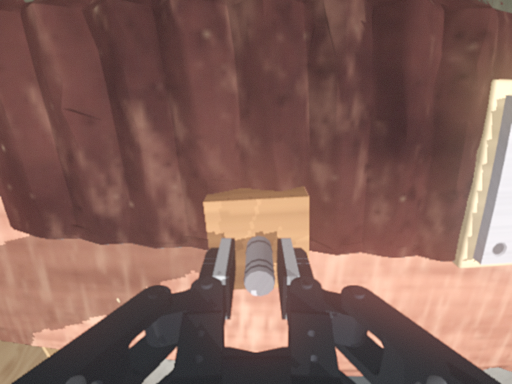

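```bash
python3 -m handwheel '1.2 0 0 0 0 0 20; 1.2 0 0 0 0 0 12; 1.2 0 0 0 0 0 8; 1.2 0 0 0 0 0 8; 1.2 0 0 0 0 0 8;1.2 0 0 0 0 0 8' 35
python3 - <<'E'
from h import *
f=cam('wrist'); save(f,'w7.pkl'); crop(f,180,180,340,310,5,'pics/w7.png'); print(R0()); print(readout.get_obs()['contact_force'])
E
```

```text
clock: 9.62
tcp_pos: [0.5901, 0.1714, 0.0387]
orientation: [-1.998, 2.424, -0.001]
contact_force: [-1.1, -1.1, 5.7]
grip_width: 0.0113
(array([[-1.91027171e-01, -9.81584422e-01,  8.01247252e-04],
       [-9.81584741e-01,  1.91027211e-01, -2.72873709e-05],
       [-1.26275169e-04, -7.91704706e-04, -9.99999679e-01]]), array([0.5900622 , 0.17140812, 0.038647  ]))
[-1.87689087 -1.63040128  5.27384806]
```

View pics/w7.png

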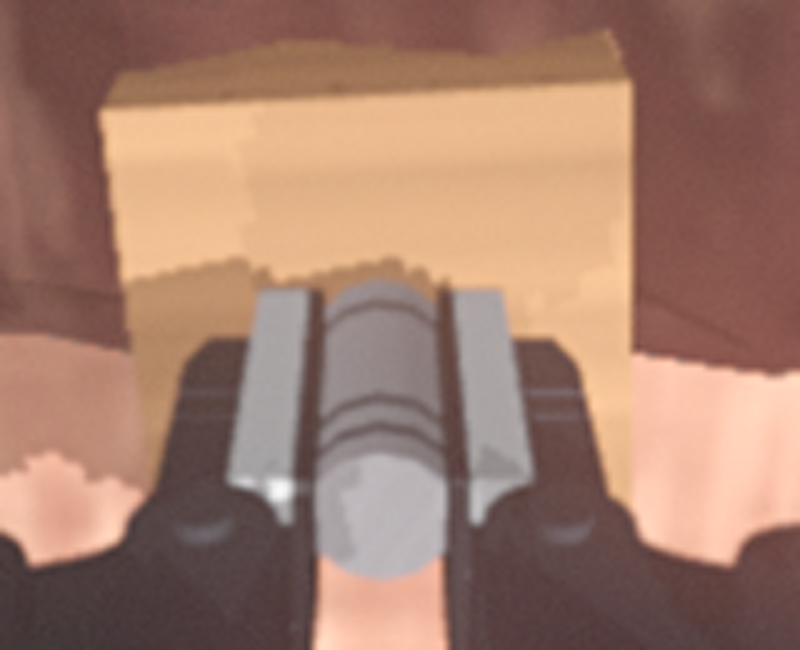

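```bash
python3 -m handwheel '0 0 -3 0 0 0 8; 0 0 -10 0 0 0 8; 0 0 -25 0 0 0 8; 0 0 -50 0 0 0 8; 0 0 -80 0 0 0 8; 0 0 -100 0 0 0 8; 0 0 -102 0 0 0 8; 0 0 -102 0 0 0 8'
python3 - <<'E'
from h import *
f=cam('wrist'); save(f,'w8.pkl'); crop(f,180,180,340,310,5,'pics/w8.png'); print(R0()); print(readout.get_obs()['contact_force'])
s=cam('side'); save(s,'s8.pkl'); p=R0()[1]; u=proj(s,p)[0].astype(int);print(u); crop(s,max(0,u[0]-60),max(0,u[1]-60),u[0]+60,u[1]+50,6,'pics/s8.png')
E
```

```text
clock: 10.68
tcp_pos: [0.5893, 0.1714, 0.1398]
orientation: [1.998, -2.424, -0.0]
contact_force: [0.1, 0.5, -0.7]
grip_width: 0.0115
(array([[-1.90775923e-01, -9.81632668e-01, -1.36060971e-03],
       [-9.81633322e-01,  1.90776749e-01, -5.03804335e-04],
       [ 7.54123490e-04,  1.23950609e-03, -9.99998947e-01]]), array([0.58899607, 0.17127864, 0.13925249]))
[ 0.03847383 -0.44845785 -0.56611356]
[204 188]
```

View pics/w8.png

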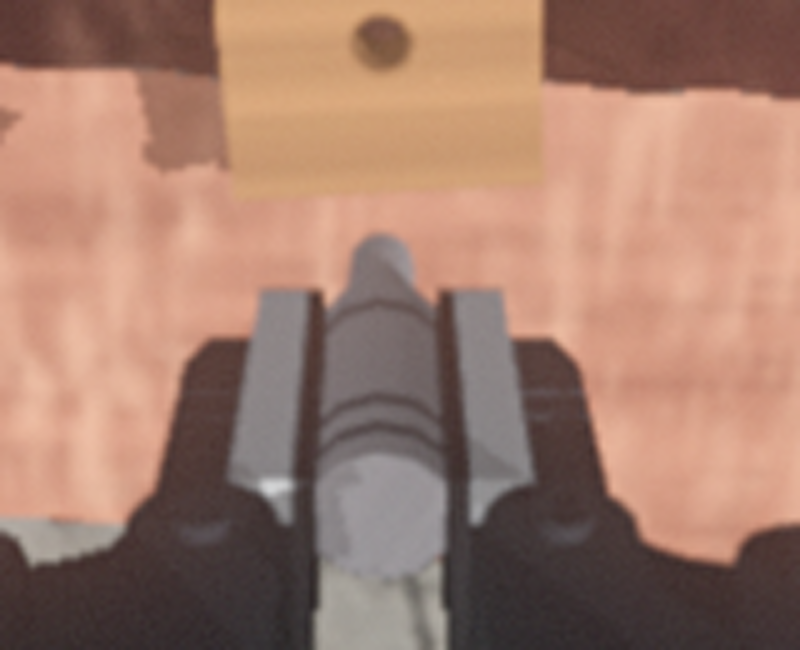

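View pics/s8.png

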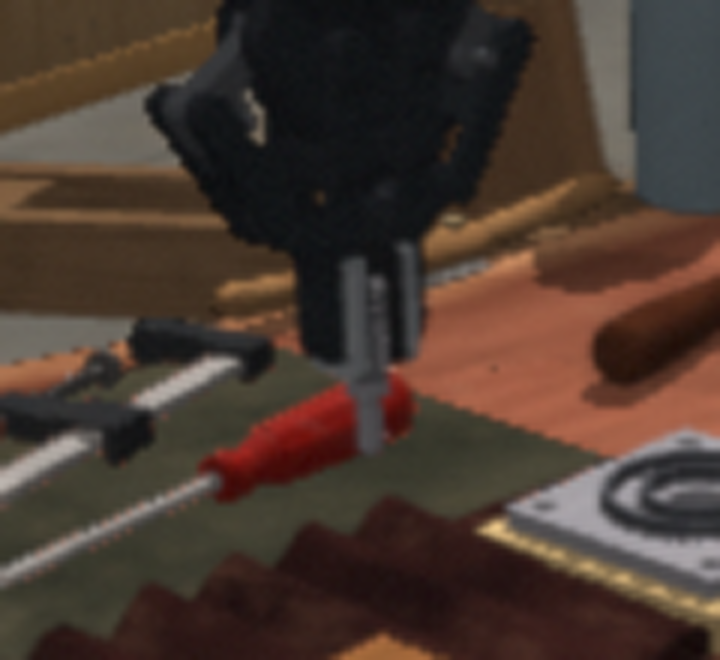

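Run:
```python
from h import *
print(row([.535,-.2594,.14],79),row([.535,-.2594,.065],79))
```

```text
(array([433. , -29.2,  -0.6]), array([ 0.09, -0.06,  0.  ])) (array([432.9, -29.3,  74.4]), array([ 0.09, -0.06,  0.  ]))
```

```bash
python3 -m handwheel '20 -1 0 0 0 0 8; 60 -4 0 0 0 0 8; 110 -8 0 0 0 0 8; 165 -12 0 0 0 0 8; 220 -16 0 0 0 0 8; 275 -20 0 0 0 0 8; 330 -24 0 0 0 0 8; 380 -27 0 0 0 0 8; 415 -29.2 0 0 0 0 8; 430 -29.2 0 0 0 0 8; 433 -29.2 0 0 0 0 8; 433 -29.2 0 0 0 0 8'
python3 - <<'E'
from h import *
print(row([.535,-.2594,.065],79), R0()[1])
E
```

```text
clock: 12.28
tcp_pos: [0.5359, -0.2575, 0.1398]
orientation: [-2.0, 2.422, 0.001]
contact_force: [-0.1, 0.7, -0.2]
grip_width: 0.0119
(array([ 2.1,  0.5, 74.8]), array([0.02, 0.05, 0.1 ])) [ 0.53593931 -0.257507    0.13983503]
```

```bash
python3 -m handwheel '1 0.5 15 0 0 0 8; 1 0.5 40 0 0 0 8; 1 0.5 62 0 0 0 8; 1 0.5 73 0 0 0 8; 1 0.5 75 0 0 0 8; 1 0.5 75 0 0 0 8; 1 0.5 75 0 0 0 8'
python3 - <<'E'
from h import *
print(row([.535,-.2594,.065],79), R0()[1])
f=cam('wrist','pics/w9.png'); save(f,'w9.pkl');crop(f,180,160,340,280,5,'pics/w9c.png')
s=cam('side'); save(s,'s9.pkl'); u=proj(s,R0()[1])[0].astype(int);print(u); crop(s,u[0]-60,u[1]-50,u[0]+60,u[1]+50,6,'pics/s9.png')
s=cam('top'); save(s,'t9.pkl'); u=proj(s,R0()[1])[0].astype(int);print(u); crop(s,u[0]-60,u[1]-50,u[0]+60,u[1]+50,6,'pics/t9.png')
print(R0()[1])
E
```

```text
clock: 13.15
tcp_pos: [0.5356, -0.2602, 0.0658]
orientation: [-1.998, 2.424, -0.002]
contact_force: [-0.7, -0.7, -1.2]
grip_width: 0.0116
(array([-0.7,  0.8,  0.8]), array([-0.09, -0.02, -0.  ])) [ 0.53561938 -0.26021211  0.06582273]
[328 167]
[355 233]
[ 0.53532024 -0.26018068  0.06559365]
```

View pics/w9c.png

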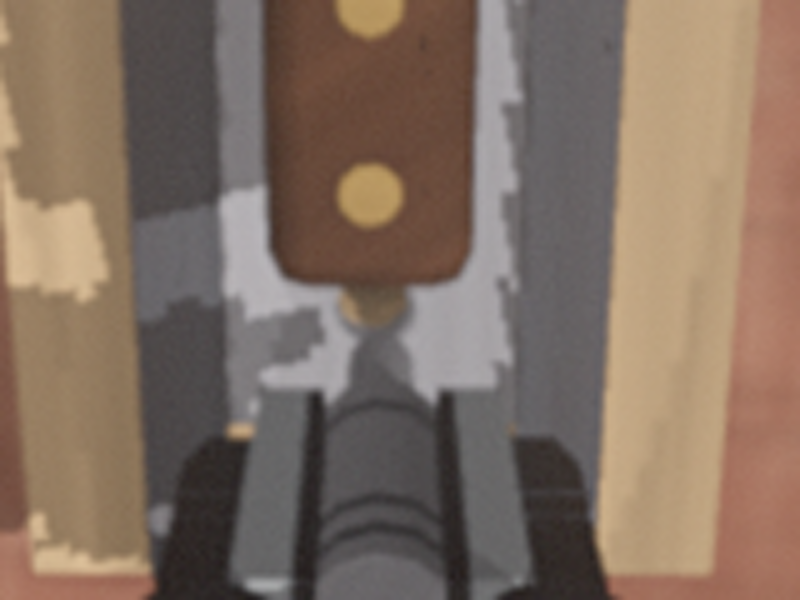

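View pics/s9.png

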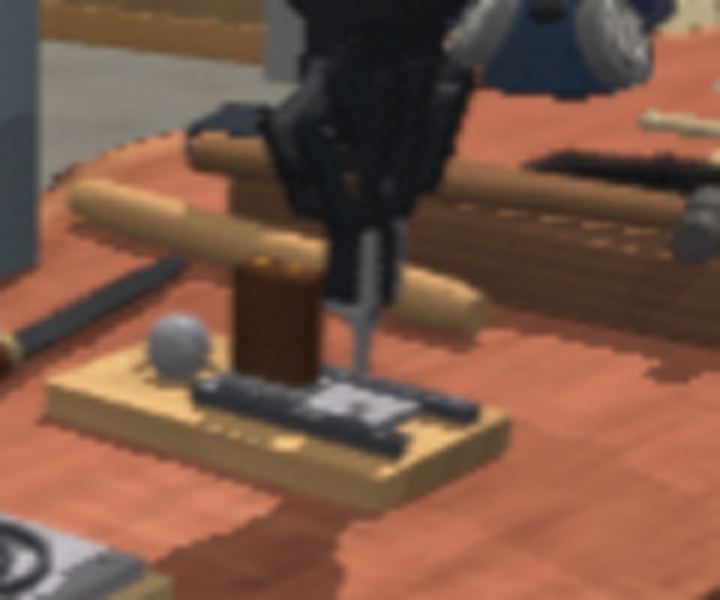

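View pics/t9.png

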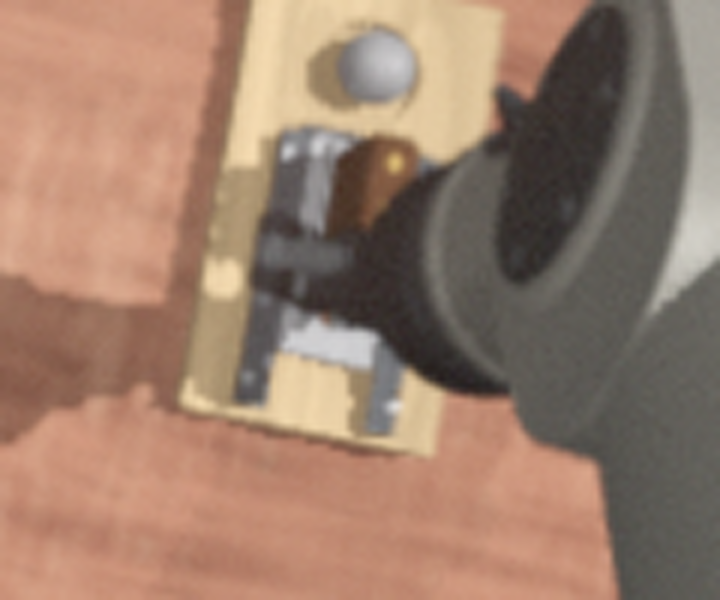

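Run:
```python
from h import *
f=load('w9.pkl')
a=np.radians(-11)
for c in [(.535,-.2594)]:
    u=proj(f,[[c[0]+.005*np.cos(t),c[1]+.005*np.sin(t),.022] for t in np.linspace(0,6.28,37)]);print(u.min(0),u.max(0))
# tip/shank lowest point: tip circle r~3 at z=.0656-.0307, shank edges
p=R0()[1]
for rr,z in [(.0035,p[2]-.0307),(.004,p[2]-.028),(.004,p[2]-.012)]:
    u=proj(f,[[p[0]+rr*np.cos(t),p[1]+rr*np.sin(t),z] for t in np.linspace(0,6.28,37)]);print(u.min(0),u.max(0))
```

```text
[246.14687644 214.52962714] [261.15830369 228.28403724]
[249.04772842 224.1070076 ] [260.23327502 234.25670031]
[248.14733714 225.19991176] [261.1031157  236.92786032]
[247.48469117 237.13438942] [261.56385273 249.67580509]
```

```bash
python3 -m handwheel '-0.7 0.2 2 0 0 0 8; -0.7 0.2 6 0 0 0 8; -0.7 0.2 9 0 0 0 8; -0.7 0.2 12 0 0 0 8; -0.7 0.2 15 0 0 0 8; -0.7 0.2 17 0 0 0 8; -0.7 0.2 18 0 0 0 8; -0.7 0.2 18 0 0 0 8'
python3 - <<'E'
from h import *
print(row([.535,-.2594,.0327],79), R0()[1],readout.get_obs()['contact_force'])
f=cam('wrist'); save(f,'w10.pkl');crop(f,180,160,340,280,5,'pics/w10c.png')
s=cam('side'); save(s,'s10.pkl'); u=proj(s,R0()[1])[0].astype(int);print(u); crop(s,u[0]-60,u[1]-50,u[0]+60,u[1]+50,6,'pics/s10.png')
E
```

```text
clock: 14.3
tcp_pos: [0.5349, -0.2593, 0.047]
orientation: [-1.998, 2.424, -0.0]
contact_force: [-0.9, 0.5, 0.6]
grip_width: 0.0117
(array([ 0.1, -0.1, 14.3]), array([-0.  ,  0.  , -0.01])) [ 0.53493979 -0.25929787  0.04700307] [-0.90216696  0.45074315  0.59645601]
[327 174]
```

View pics/w10c.png

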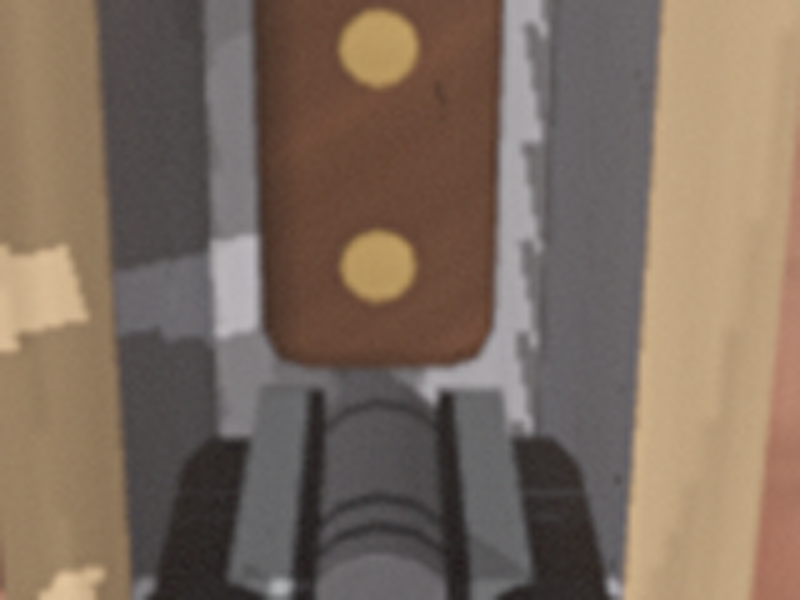

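View pics/s10.png

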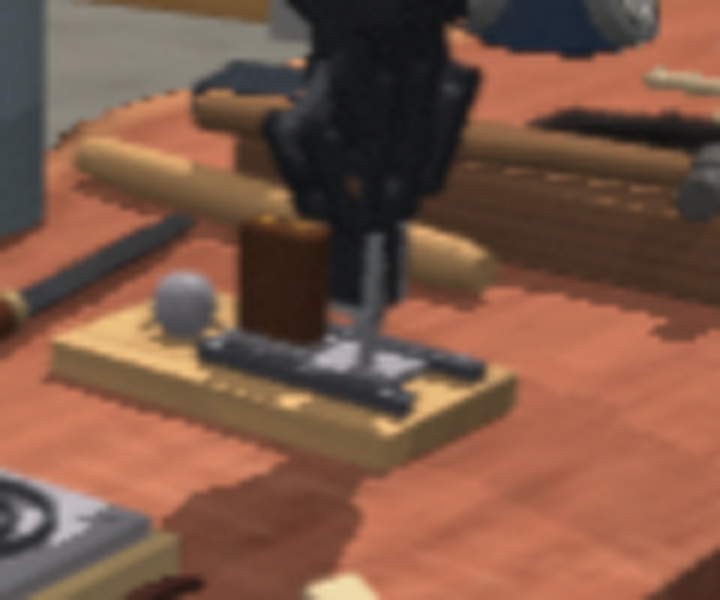

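```bash
python3 -m handwheel '0 0 2 0 0 0 8; 0 0 4 0 0 0 8; 0 0 6 0 0 0 8; 0 0 8 0 0 0 8; 0 0 10 0 0 0 8; 0 0 12 0 0 0 8; 0 0 13.5 0 0 0 8; 0 0 14.5 0 0 0 8; 0 0 15 0 0 0 8; 0 0 15 0 0 0 8'
python3 - <<'E'
from h import *
print(row([.535,-.2594,.0327],79), R0()[1],readout.get_obs()['contact_force'])
s=cam('side'); save(s,'s11.pkl'); u=proj(s,R0()[1])[0].astype(int);print(u); crop(s,u[0]-60,u[1]-50,u[0]+60,u[1]+50,6,'pics/s11.png')
E
```

```text
clock: 15.65
tcp_pos: [0.5349, -0.2593, 0.032]
orientation: [1.998, -2.424, -0.0]
contact_force: [-0.1, 0.2, 0.1]
grip_width: 0.0111
(array([ 0.1, -0.1, -0.7]), array([ 0., -0.,  0.])) [ 0.53493166 -0.25925458  0.0319878 ] [-0.05660135  0.2327972   0.12100357]
[327 180]
```

View pics/s11.png

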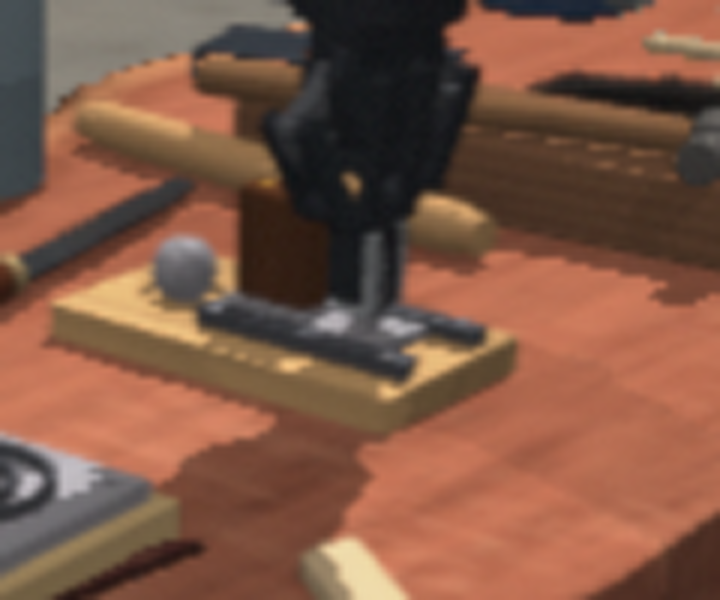

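```bash
python3 -m handwheel '0 0 0.7 0 0 0 8; 0 0 1.4 0 0 0 8; 0 0 1.4 0 0 0 8'
python3 -m handwheel '0 0 0.7 0 0 0 8; 0 0 1.4 0 0 0 8; 0 0 1.4 0 0 0 8'
```

```text
clock: 16.08
tcp_pos: [0.535, -0.2592, 0.0306]
orientation: [-1.998, 2.424, 0.0]
contact_force: [-0.9, -0.4, 0.3]
grip_width: 0.0112
clock: 16.45
tcp_pos: [0.5351, -0.2593, 0.0302]
orientation: [-1.998, 2.424, -0.0]
contact_force: [-2.6, 1.3, 9.0]
grip_width: 0.0112
```

```bash
python3 -m handwheel '0 0 -0.8 0 0 0 8; 0 0 -1 0 0 0 16; 0 0 -1 0 0 0 24; 0 0 -1 0 0 0 30; 0 0 -1 0 0 0 30; 0 0 -10 0 0 0 40; 0 0 -40 0 0 0 50; 0 0 -80 0 0 0 60; 0 0 -108 0 0 0 60; 0 0 -110 0 0 0 60'
python3 - <<'E'
from h import *
print(R0()[1],readout.get_obs()['contact_force'])
f=cam('wrist'); save(f,'w12.pkl');crop(f,150,60,350,270,3.8,'pics/w12c.png')
s=cam('side'); save(s,'s12.pkl'); crop(s,270,150,360,210,8,'pics/s12.png')
E
```

```text
clock: 17.7
tcp_pos: [0.5366, -0.26, 0.1422]
orientation: [-1.996, 2.422, -0.007]
contact_force: [1.1, 0.5, -0.1]
grip_width: 0.06
[ 0.53655676 -0.25997469  0.14222621] [ 1.13396962  0.4504175  -0.12322424]
```

View pics/w12c.png

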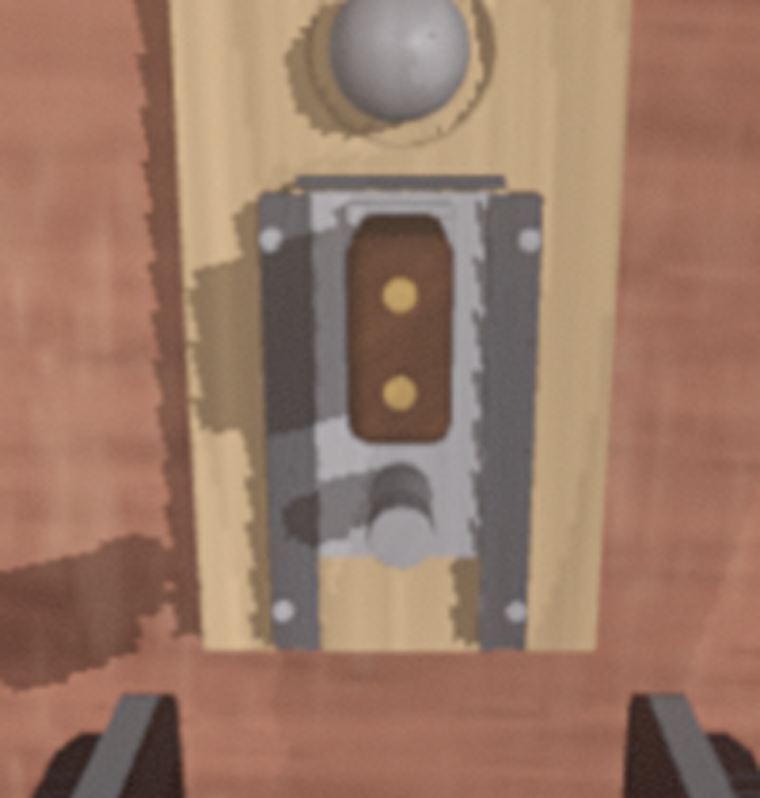

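View pics/s12.png

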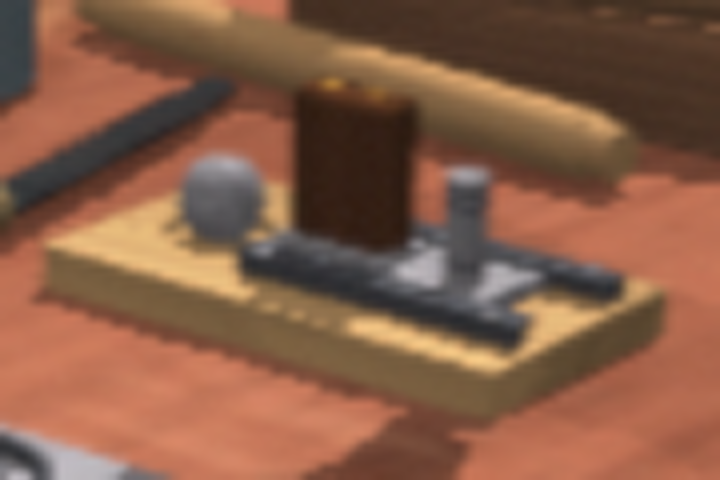

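Run:
```python
from h import *
f=load('w12.pkl');s=load('s12.pkl')
print(tri([(f,255.5,201.3),(s,328.5,171.9)]), onz(f,255.5,201.3,.057))
print(row([.580,-.268,.142],79),row([.580,-.268,.036],79),R0()[1])
```

```text
[ 0.53417456 -0.26007538  0.05445865] [ 0.53505138 -0.26027058  0.057     ]
(array([ -0. , -45.9,  -2.4]), array([-0.04, -0.01, -0.01])) (array([-1.000e-01, -4.580e+01,  1.036e+02]), array([-0.04, -0.01, -0.01])) [ 0.53495855 -0.25928675  0.13958041]
```

```bash
python3 -m handwheel '0 -15 0 0 0 0 60; 0 -35 0 0 0 0 60; 0 -45.8 0 0 0 0 60; 0 -45.8 10 0 0 0 60; 0 -45.8 40 0 0 0 60; 0 -45.8 70 0 0 0 50; 0 -45.8 95 0 0 0 40; 0 -45.8 103 0 0 0 32; 0 -45.8 103.5 0 0 0 28; 0 -45.8 103.5 0 0 0 26;0 -45.8 103.5 0 0 0 24' 40
python3 - <<'E'
from h import *
f=cam('wrist','pics/w13.png'); print(R0()[1],readout.get_obs()['contact_force'])
E
```

```text
clock: 19.18
tcp_pos: [0.5805, -0.2683, 0.0367]
orientation: [-1.998, 2.424, -0.002]
contact_force: [0.3, 0.6, -0.0]
grip_width: 0.024
[ 0.58047007 -0.26825131  0.03664603] [ 0.1021085   0.12493491 -0.09149448]
```

View pics/w13.png

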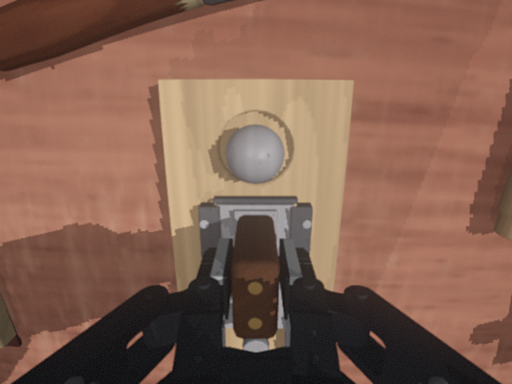

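Centred on the grip; close firmly and lift gently.

```bash
python3 -m handwheel '0 0 0 0 0 0 15; 0 0 0 0 0 0 10; 0 0 0 0 0 0 10; 0 0 0 0 0 0 10' 80
python3 -m handwheel '0 0 -1 0 0 0 10; 0 0 -2.5 0 0 0 10; 0 0 -5 0 0 0 10; 0 0 -9 0 0 0 10; 0 0 -13 0 0 0 10; 0 0 -16 0 0 0 10; 0 0 -18 0 0 0 10; 0 0 -18 0 0 0 10'
python3 - <<'E'
from h import *
f=cam('wrist','pics/w14.png'); print(R0()[1],readout.get_obs()['contact_force'])
s=cam('side'); save(s,'s14.pkl'); crop(s,260,130,370,210,7,'pics/s14.png')
E
```

```text
clock: 19.73
tcp_pos: [0.5805, -0.268, 0.0367]
orientation: [-1.998, 2.424, -0.002]
contact_force: [-0.3, 1.3, 6.2]
grip_width: 0.019
clock: 20.72
tcp_pos: [0.58, -0.2681, 0.0539]
orientation: [-1.998, 2.424, -0.0]
contact_force: [0.4, -0.2, -5.9]
grip_width: 0.0189
[ 0.57989607 -0.26804525  0.05377251] [-0.4612109  -0.1658584  -4.82233583]
```

View pics/w14.png

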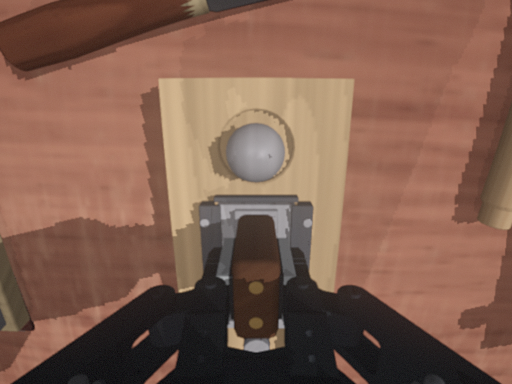

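View pics/s14.png

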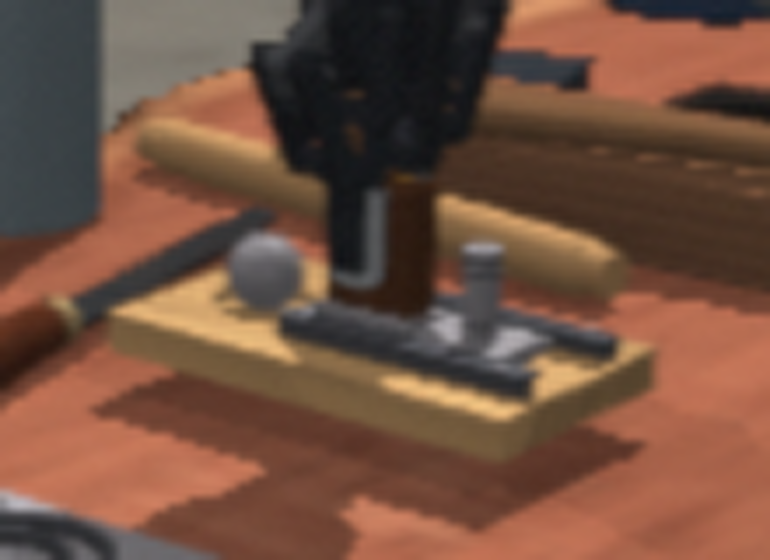

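```bash
python3 -m handwheel '0 0 -2 0 0 0 10; 0 0 -6 0 0 0 10; 0 0 -14 0 0 0 10; 0 0 -26 0 0 0 10; 0 0 -40 0 0 0 10; 0 0 -56 0 0 0 10; 0 0 -72 0 0 0 10; 0 0 -87 0 0 0 10; 0 0 -99 0 0 0 10; 0 0 -107 0 0 0 10; 0 0 -111 0 0 0 10; 0 0 -112 0 0 0 10' 80
python3 - <<'E'
from h import *
s=cam('side'); save(s,'s15.pkl'); crop(s,250,80,380,180,6,'pics/s15.png')
p=R0()[1];print(p,readout.get_obs()['contact_force'],row([.588,-.0155,p[2]],79))
E
```

```text
clock: 22.32
tcp_pos: [0.5798, -0.268, 0.1656]
orientation: [1.998, -2.424, -0.0]
contact_force: [1.1, -0.8, -5.6]
grip_width: 0.0193
[ 0.57970175 -0.26797614  0.16548643] [-0.08941443  1.43920944 -5.04288366] (array([-249.4,   40. ,    0. ]), array([ 0.03,  0.  , -0.  ]))
```

View pics/s15.png

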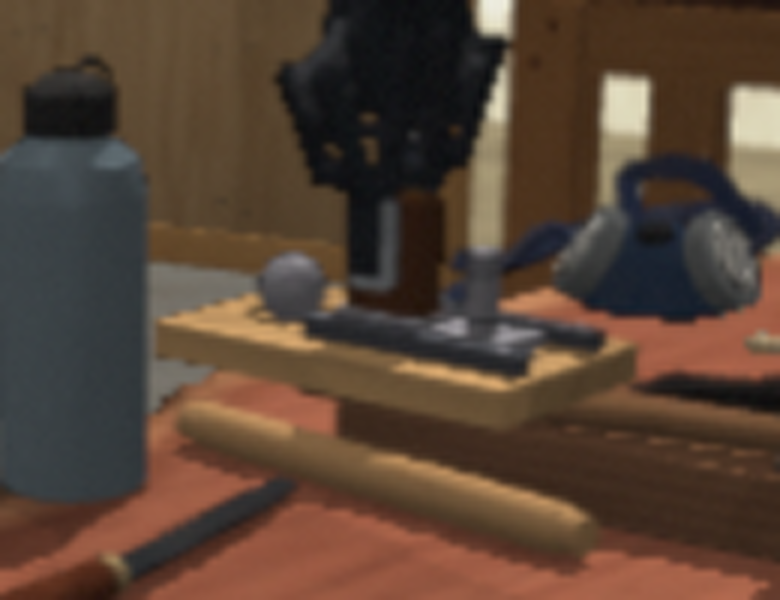

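```bash
python3 -m handwheel '-2 0.3 0 0 0 0 10; -5 0.8 0 0 0 0 10; -10 1.6 0 0 0 0 10; -17 2.7 0 0 0 0 10; -25 4 0 0 0 0 10; -34 5.5 0 0 0 0 10; -44 7 0 0 0 0 10; -54 8.7 0 0 0 0 10; -64 10.3 0 0 0 0 10; -74 11.9 0 0 0 0 10; -84 13.5 0 0 0 0 10; -94 15 0 0 0 0 10'
python3 -m handwheel '-10 1.6 0 0 0 0 10; -20 3.2 0 0 0 0 10; -30 4.8 0 0 0 0 10; -40 6.4 0 0 0 0 10; -50 8 0 0 0 0 10; -60 9.6 0 0 0 0 10; -70 11.2 0 0 0 0 10; -80 12.8 0 0 0 0 10; -90 14.4 0 0 0 0 10; -99 15.9 0 0 0 0 10; -107 17.2 0 0 0 0 10; -114 18.3 0 0 0 0 10'
python3 - <<'E'
from h import *
p=R0()[1];print(p,row([.588,-.0155,p[2]],79))
E
```

```text
clock: 23.88
tcp_pos: [0.5831, -0.1722, 0.1657]
orientation: [-1.998, 2.424, -0.0]
contact_force: [0.1, 0.0, -5.5]
grip_width: 0.0188
clock: 25.38
tcp_pos: [0.5869, -0.057, 0.1657]
orientation: [1.998, -2.424, 0.0]
contact_force: [-1.1, -0.4, -6.3]
grip_width: 0.0191
[ 0.58689716 -0.05699972  0.16569908] (array([-40.9,   6.8,  -0. ]), array([-0., -0.,  0.]))
```

```bash
python3 -m handwheel '-6 1 0 0 0 0 10; -12 2 0 0 0 0 10; -18 3 0 0 0 0 10; -24 4 0 0 0 0 10; -29.5 5 0 0 0 0 10; -34 5.8 0 0 0 0 10; -37.5 6.3 0 0 0 0 10; -39.5 6.6 0 0 0 0 10; -40.5 6.8 0 0 0 0 10; -41 6.8 0 0 0 0 10; -41 6.8 0 0 0 0 10; -41 6.8 0 0 0 0 10'
python3 -m handwheel '0 0 0 0 0 0 10; 0 0 0 0 0 0 10; 0 0 0 0 0 0 10; 0 0 0 0 0 0 10; 0 0 0 0 0 0 10; 0 0 0 0 0 0 10; 0 0 0 0 0 0 10; 0 0 0 0 0 0 10'
python3 - <<'E'
from h import *
o=readout.get_obs();print(R0()[1],o['contact_force'],o['grip_width'],abs(o['qvel']).max())
for n in ['side','top','wrist']: f=cam(n,f'pics/{n}16.png'); save(f,f'{n}16.pkl')
crop(load('side16.pkl'),180,90,330,220,5,'pics/s16c.png')
E
```

```text
clock: 26.88
tcp_pos: [0.588, -0.0161, 0.1657]
orientation: [1.998, -2.424, 0.0]
contact_force: [0.2, -0.3, -6.7]
grip_width: 0.0193
clock: 27.88
tcp_pos: [0.5881, -0.016, 0.1657]
orientation: [-1.998, 2.424, -0.0]
contact_force: [0.3, -0.5, -6.1]
grip_width: 0.0192
[ 0.58807057 -0.01595354  0.16572803] [ 0.29532456 -0.48384925 -6.14417163] 0.01917259203977751 0.0021647980761223045
```

View pics/s16c.png

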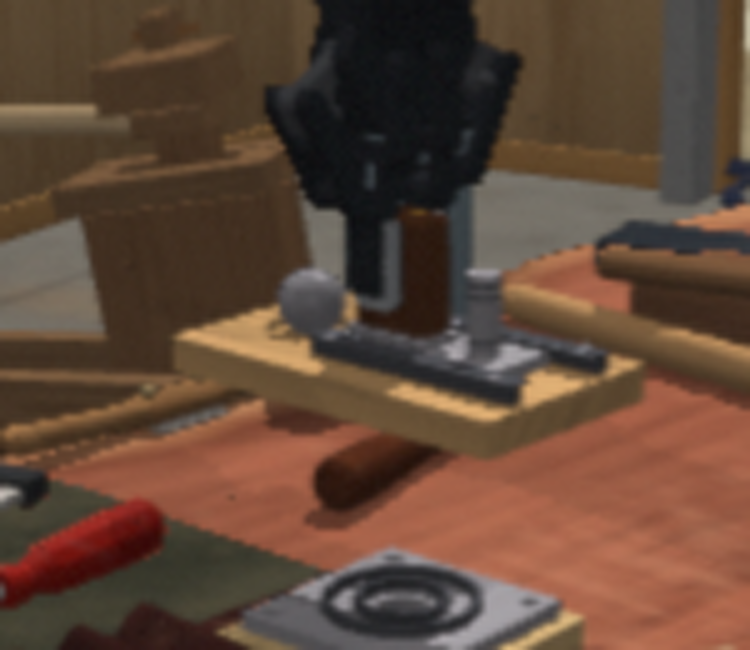

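View pics/top16.png

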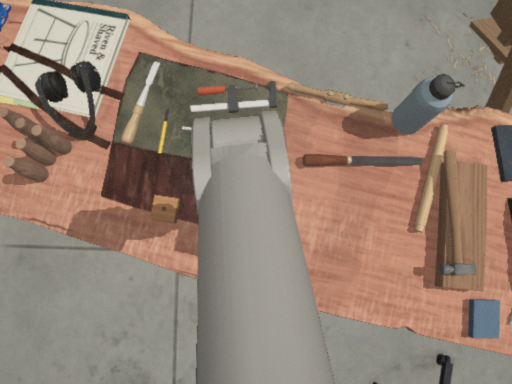

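View pics/wrist16.png

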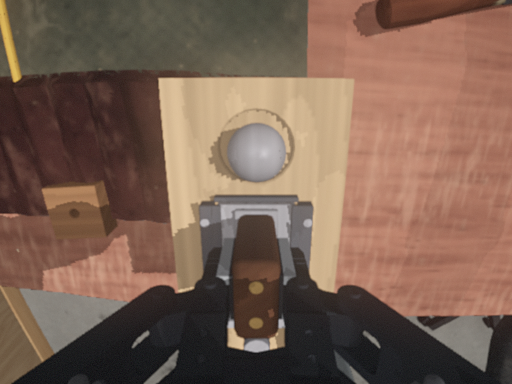

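Run:
```python
from h import *
f=load('wrist16.pkl')
a=np.radians(-11);u=np.array([np.cos(a),np.sin(a),0])
p=np.array([.5881,-.016,0])
v=np.array([-u[1],u[0],0]);zb=.1657-.0367   # underside
C=np.array([onz(f,160,79,zb+.016),onz(f,353,79,zb+.016)]);print(C,np.linalg.norm(C[0]-C[1]))
end=C.mean(0); print('centre',end-u*.09)
b=onz(f,256.5,153,zb+.027);print('ball rel centre', (b-(end-u*.09))@u,(b-end)@v)
s=load('side16.pkl')
w=onz(load('side0.pkl'),326,228,.009);print(w)
print(proj(s,[end-u*(.09+k*.09)+v*j*.05 for k in(-1,1) for j in(-1,1)]))
d=cv2.absdiff(load('side0.pkl')['pixels'],s['pixels']);print('wedge diff',d[218:240,314:338].max(),'screwdriver diff',d[188:226,140:216].max())
```

```text
[[ 0.68409307  0.01427694  0.145     ]
 [ 0.66524204 -0.08225448  0.145     ]] 0.09835485116386768
centre [ 0.58632111 -0.01681596  0.145     ]
ball rel centre 0.05371807693529683 3.437167406926801e-05
[ 0.4415713  -0.04110396  0.009     ]
[[246.57173395 146.62762869]
 [214.33240709 155.97092215]
 [309.30254188 161.82235498]
 [277.763347   173.51041581]]
wedge diff 15 screwdriver diff 147
```

Run:
```python
from h import *
workorder.hand_in(); o=readout.get_obs(); print(o['clock'],o['tcp_pos'],o['grip_width'])
```

```text
the job is handed in; nothing more can be done
the job is handed in; nothing more can be done
```

I slid the handle home, put the pin all the way down through both holes, and carried the tray by its handle to the swivel plate. I handed it in at about 28 s while holding it there. The hand-in gives no verdict, and no state came back after it.

**What the last checks showed, just before the hand-in:**
- **Position:** the tray's middle was at about (0.586, −0.017), within a few mm of the plate's centre. Its underside was about 0.13 m above the bench, roughly 10 cm above the plate. Level was judged only by eye and from the vertical tool pose, not measured separately.
- **Holding still:** joint speeds were below 0.003 rad/s, and the gripper was carrying about 6 N at 80 N grip.
- **Handle:** the locking hole measured 44 mm from the tray's middle; 45 mm is fully home.
- **Pin:** I pressed it down until it met 9 N, and the pictures show it upright. Its top measured at z = 0.0545 m, against 0.057 m expected. That 2.5 mm gap is about the camera error.
- **Ball:** it was 53.7 mm from the tray's middle, against 54 mm expected, so it was sitting in the middle of its pocket.
- **Wedge:** its patch of the side picture is unchanged.
- **Screwdriver:** this check failed. Its patch of the side picture does differ from the start, and the arm hides its handle from the top camera. I took the difference for the arm's shadow or the arm blocking the view, because the arm never went near it and its handle looks in place, but I did not measure it.

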